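# Hold the curing box lid at the index

### The job

A lamp reflector has been left standing on the closed lid of the grey curing box: take it off and stand it upright on the black rubber pad, without ever tipping it over. Then lift the box's sprung lid by its handle until the lid's edge lines up with the black index pointer on the quadrant, and finish while still holding it steady there with the gripper; the lid closes if let go. Leave the index pointer and all the other things on the bench where they are.

Things in the scene. Friction and masses are not known exactly. Their poses are not given: they have to be found in the camera images.
- reflector: The one to clear: a lamp reflector, a metal bell 52 mm across at its foot and 27 mm high, with an upright round white ceramic cap above it 22 mm in diameter, 62 mm high in all (cap from 27 to 62 mm above the foot). Stands on the lid's top. Origin: centre of its underside; z up. About 0.08 kg.
- pad: Black rubber pad, 140 x 140 x 6 mm, fixed to the bench left of the box. Origin: centre of its underside; x and y along its sides, top 6 mm above the origin.
- curing_box: Fixed grey box, 200 x 200 x 85 mm (95 high with the lid). Origin: centre of its underside; z up, x and y along its sides. The lid is hinged on the top +y edge and opens at the -y side. Beside the lid's +x edge stands the quadrant, a narrow upright aluminium arc 3 mm thick, radius 104 to 120 mm about the hinge line, up to 95 mm above the lid; it carries the index pointer.
- lid: Sprung lid, grey plate 198 x 206 x 10 mm, bright steel strip on its +x edge. Origin on the hinge line, at (0, 100, 85) mm in the box's frame; axes as the box's when closed. It opens about the box's -x axis: its roll is minus the opening angle (0 closed, 1.3 rad at most). Spring closes it: 0.54 N m plus 0.9 N m per rad, plus 0.35 kg lid weight: 4 to 8 N at the handle.
- handle (a point): Middle of the handle's grip bar: round steel bar 12 mm thick, parallel to the hinge, 88 mm free between its legs, axis 40 mm above the lid's top near the free edge; at (0, -190, 50) mm in the lid's frame. Axes as the lid's. Fingers fit over it from above, and it can turn between the pads.
- index: Index pointer: straight black bar 62 x 5 mm on the outer (+x) face of the quadrant, pointing away from the hinge line, radius 86 to 148 mm. Set anywhere from 0.44 to 0.76 rad above the closed lid. Origin on the hinge line, same point as the lid's; its roll is minus its angle, and the lid lines up with it when their rolls are equal. Stiff; do not push it.
- index_tip (a point): Outer end of the index pointer, at (111.5, -148, 5) mm in the index's frame.
- bowl: Bystander: aluminium bowl, 100 mm across, 42 mm high, on the bench in front of the box's opening (-y) side. Origin: centre of underside.
- syringe: Bystander: clear syringe lying on the bench on the box's -x side, about 150 mm long, 24 mm high.
- reflector_b: Bystander: another lamp reflector, a metal bell 52 mm across at its foot and 27 mm high, with an upright round white ceramic cap above it, 62 mm high, standing on the bench beside the pad. Origin: centre of underside.
- reflector_c: Bystander: a third such reflector standing on the bench at the right. Origin: centre of underside.
- brush: Bystander: brush 150 mm long lying on the robot side of the pad.
- flask: Bystander: vacuum flask, 71 mm across, 222 mm high, beyond the pad. Origin: centre of underside.
- jar: Bystander: white jar, 60 mm across, 75 mm high, at the right. Origin: centre of underside.
Not all that is in view belongs to the job. Leave any brown or turquoise look-alike of the reflector alone. Of the things that look like the pad, take the one that is farthest from the robot's base at the start.

How it is judged:
By the outcome, as a careful person would: the job done as asked, in the order asked, and still so for the second after the job is handed in, while the arm keeps its last pose, push and grip.
It also fails if it takes over 54 s, if anything falls off the work surface, if the arm or the gripper's body presses on something with over 40 N, if the wrist force passes 120 N, or if a joint passes its speed limit or range.

### The arm

A 6-joint arm with a two-finger parallel gripper is mounted at the origin on the work surface. World frame = base frame: x ahead of the robot, y to its left, z up, the work surface at z = 0. Lengths are in m, angles in rad, forces in N, time in s.
With the tool pointing down it reaches from about 0.275 to 0.775 m from the base axis. Payload 14.6 kg.
Tool frame: the origin (TCP) lies at the very end of the fingers, on their centre line; the grasp point (between the pads) lies r.grasp_offset behind it (r.grasp_offset is the distance from the TCP to the grasp point, in m); z points along the fingers, y is the line along which they close (so a half turn about z gives the same grasp; the last joint's range is limited). The gripper opens to 85 mm and grips with 20 to 120 N. Pads are 22 mm wide; open, the fingers measure 114 mm over their backs; the gripper's body (76 mm by 85 mm) begins 54 mm behind the grasp point. The pads swing forward as they close: fully open they stand 13 mm farther back than shut.
Start: joints at [-0.155, 0.263, -0.048, 1.259, 0, 1.415], TCP at [0.525, -0, 0.231] pointing down, gripper open.
Joint ranges: [-2.65, 2.65], [-0.89, 1.7], [-1.18, 1.37], [-2.13, 2.11], [-1.35, 1.29], [-3.14, 3.14]. Speed limits (rad/s): [1.89, 1.89, 2.57, 2.79, 3.14, 3.14].

### API

Orientations are given as a 3x3 rotation matrix whose columns are the frame's x, y, z axes.
In Python, from workcell import r gives the robot as it stands. The module is installed in compiled form; this text tells all that it offers.
- The arm moves only by the tool jog_arm, never from a script. Its argument "motion" is a list of rows, each a list of 2 entries, a list of its own where there are three numbers: the shift along the tool's x, y, z in m, then the turn about the tool's z in rad. A call has 1 to 8 rows; each row shifts and turns the commanded pose from where the row before left it, along the tool's axes as they then stand; what a row does not reach is not made up. A row lasts 1/10 s, in which the tool goes at most 50 mm and 8.59 degrees, less where a joint would pass 70% of its speed; a pose out of reach is approached as far as the arm can. A call is refused whole if a number of a shift passes 0.05 or a number of a turn 0.15, either way. A call with a gripper value outside its range is refused whole. "grip" is the opening, from 0 (shut) to 1 (fully open), set as the call begins (left out, the last holds). The fingers move at their own pace and stop on an object; the grip force is fixed at half the most. Time passes only in rows, so rows that do not move let the fingers close. It gives the time, the measured TCP pose, the force, the opening and the grip force at its end, in the units of the state.
- r.get_obs(): the state, without advancing time (a new reading comes with each control period).
- r.camera(name): name is "scene" or "side" or "wrist"; returns a dict with "img" (400x640x3 uint8, blue, green, red), "intrinsics" (3x3 intrinsics, pixels), "origin" and "attitude" of the camera in the world; the wrist camera has in their place "tool_from_camera" (4x4, takes a point from camera to tool coordinates, whose origin is the TCP and whose axes are the flange's). Camera axes: x right, y down, z forward; pixel columns grow to the right and rows downward; lengths in m; the calibration is good to about 2 mm. A picture is of the moment at which its call begins: read the wrist's pose just before it. There is no depth.
- r.hand_in(): hands the job in; it is judged then, once.
Trained networks look in a picture, given as the dict that the camera call returned (one of the last four; its "shot" number tells which), for a name from the list of things; names that differ only in an ending like _2 or _b are one class to them, and where a whole thing is asked for, a point or a joint stands for the part that bears it (a point fixed in the world has none). Each returns a list of dicts, best first, with "p" (0 to 1); they miss things now and then, are a little off and sometimes report something else, mostly with a low value. They report only what shows in the picture. A call takes as long as a camera call. They do not tell look-alikes from the thing itself.
- r.boxes_of(picture, query): "bbox" ([left, top, width, height] in pixels, round what is visible of it).
- r.trace(picture, query): "region" (400x640 bool, what is visible of it) and "bbox" ([left, top, width, height] in pixels, round what is visible of it).
- r.place_of(picture, query): "pixel" ([row, column] in pixels: a listed point, or the origin of a listed thing).
The state is a dict: "time_s": time; "qpos": joint angles; "joint_velocities": joint speeds; "joint_torque": joint torques, N m; "tool_pos": TCP position; "ee_rot": TCP orientation; "force": force on the tool from outside, world axes, zero at the start; "moment": the same for the moment, N m; "opening": finger opening in m; "grip_force": force on a finger pad.
Only numpy, scipy, OpenCV 4.12 (cv2) and the standard library are available. Lean on these libraries where they do the work, as an engineer would, in place of code of your own. Each camera call takes 0.05 s, during which the arm holds its last target. There are 200 camera calls.

## Working session

There is one attempt and no reset: what is moved stays moved. The work goes in short steps, Python scripts to look and compute and a tool call to move; the robot and the scene stay as the last step left them, time stands still between calls to the robot, and variables do not carry over. Pictures are saved under pics/ and viewed, at most 10 in all, crops included, and the job is handed in when it is done.

Besides the shell and the picture viewer there is one more tool, called in YAML: its name, and indented under it one key for each argument. jog_arm: Moves the arm, as the interface text tells. Its arguments: {"type":"object","properties":{"motion":{"type":"array","items":{"type":"array"}},"grip":{"type":"number"}},"required":["motion"]}

```bash
mkdir -p pics; cat > h.py <<'E'
import numpy as np, cv2
from workcell import r
def cam(name):
    o=r.get_obs(); c=r.camera(name)
    K=np.array(c["intrinsics"])
    if name=="wrist":
        T=np.eye(4);T[:3,:3]=np.array(o["ee_rot"]);T[:3,3]=o["tool_pos"]
        M=T@np.array(c["tool_from_camera"]);R,t=M[:3,:3],M[:3,3]
    else: R,t=np.array(c["attitude"]),np.array(c["origin"])
    c["K"],c["R"],c["t"]=K,R,t
    return c
def ray(c,px): # px=(row,col)
    d=c["R"]@np.linalg.inv(c["K"])@np.array([px[1],px[0],1.]); return c["t"],d/np.linalg.norm(d)
def at_z(c,px,z):
    o,d=ray(c,px); return o+d*(z-o[2])/d[2]
def tri(l):
    A=np.zeros((3,3));b=np.zeros(3);rs=[ray(c,p) for c,p in l]
    for o,d in rs:
        P=np.eye(3)-np.outer(d,d);A+=P;b+=P@o
    x=np.linalg.solve(A,b); return x,max(np.linalg.norm((np.eye(3)-np.outer(d,d))@(x-o)) for o,d in rs)
def proj(c,X):
    v=c["K"]@(c["R"].T@(np.array(X)-c["t"])); return v[1]/v[2],v[0]/v[2]
E
python3 - <<'E'
from h import *
print(r.get_obs(), r.grasp_offset)
S={}
for n in("scene","side","wrist"):
    c=cam(n);cv2.imwrite(f"pics/{n}0.png",c["img"]);print(n,c["t"].round(3),c["R"].round(2).tolist(),c["K"][0])
    for q in("reflector","pad","curing_box","lid","handle","index","index_tip","bowl","flask"):
        print(q,[(np.round(d["pixel"]).tolist(),round(d["p"],2)) for d in r.place_of(c,q)][:5])
E
```

```text
{'time_s': 0.0, 'qpos': array([-1.55289408e-01,  2.63520918e-01, -4.89287960e-02,  1.25941627e+00,
       -2.23396702e-05,  1.41551763e+00]), 'joint_velocities': array([-0.00100675,  0.00199328,  0.00066472, -0.00012349,  0.00029102,
        0.00060294]), 'joint_torque': array([ 6.28219332e-04, -6.37613010e+01,  3.84567368e+01,  1.37825581e-02,
        8.02127857e-07, -5.80562346e-05]), 'tool_pos': array([5.24720910e-01, 3.75735200e-05, 2.30829133e-01]), 'ee_rot': array([[ 1.07736602e-05,  9.99999438e-01, -1.06024269e-03],
       [ 9.99999990e-01, -1.06216600e-05,  1.43369047e-04],
       [ 1.43357704e-04, -1.06024423e-03, -9.99999428e-01]]), 'force': array([-0.04007826, -0.61462189,  0.45356043]), 'moment': array([-0.01409881, -0.00744407,  0.01472545]), 'grip_force': 0.0, 'opening': 0.08532252012517084} 0.0187
scene [0.899 0.605 1.131] [[-0.81, 0.48, -0.34], [0.59, 0.66, -0.47], [0.0, -0.58, -0.82]] [422.55274703   0.         323.63307053]
reflector [([288.0, 318.0], 0.79), ([281.0, 271.0], 0.79), ([214.0, 307.0], 0.63), ([339.0, 391.0], 0.57), ([140.0, 216.0], 0.44)]
pad [([229.0,
[... 553 characters left out ...]
 0.79), ([276.0, 265.0], 0.68), ([293.0, 223.0], 0.5)]
curing_box [([292.0, 220.0], 0.71), ([209.0, 306.0], 0.68)]
lid [([209.0, 285.0], 0.66)]
handle [([173.0, 325.0], 0.84), ([206.0, 288.0], 0.39), ([274.0, 264.0], 0.18)]
index [([290.0, 222.0], 0.72)]
index_tip [([157.0, 289.0], 0.46)]
bowl [([187.0, 345.0], 0.74)]
flask [([259.0, 210.0], 0.77)]
wrist [0.527 0.082 0.374] [[1.0, -0.0, 0.0], [-0.0, -0.95, -0.32], [0.0, 0.32, -0.95]] [296.27137442   0.         319.49687509]
reflector [([147.0, 334.0], 0.91), ([67.0, 476.0], 0.67)]
pad []
curing_box []
lid [([46.0, 350.0], 0.96)]
handle [([265.0, 317.0], 0.76)]
index []
index_tip [([226.0, 477.0], 0.74)]
bowl [([282.0, 312.0], 0.78)]
flask []
```

View pics/scene0.png

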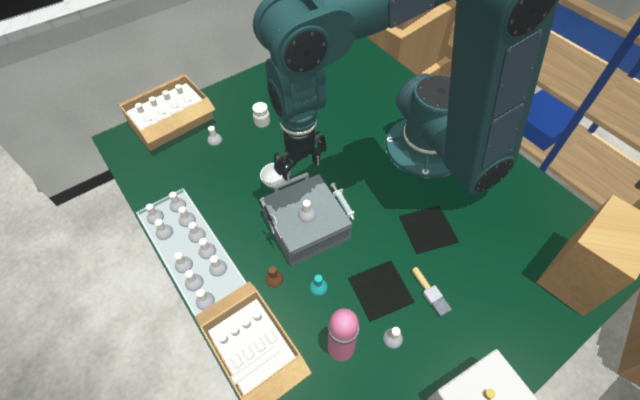

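View pics/side0.png

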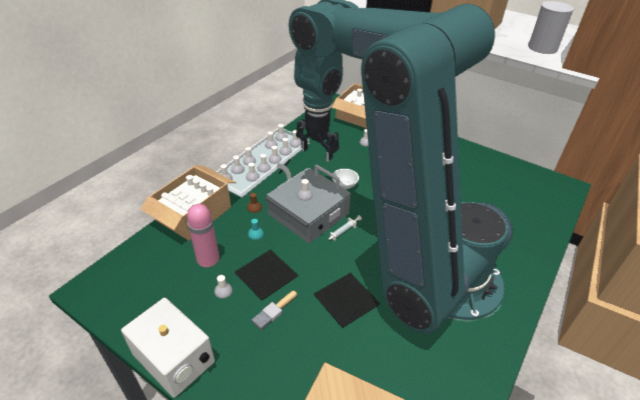

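The scene view shows the target reflector on the lid at (row 210, col 307), and brown (275,274) and turquoise (284,318) look-alikes on the bench. The other white-capped ones at (338,393) and (135,214) are bystanders. There are two black pads, at scene (290,380) and (229,430). The first is next to the flask and farther from the base. I'll confirm that with numbers and one crop.

```bash
python3 - <<'E'
from h import *
a=cam("scene");b=cam("side");w=cam("wrist")
def best(c,q,near):
    l=r.place_of(c,q); l=[d for d in l if np.hypot(*(np.array(d["pixel"])-near))<25]
    return l[0]["pixel"] if l else None
for q,pts in {"reflector":((214,307),(198,304),(147,334)),"pad":((292,376),(276,265),None),"curing_box":((226,306),(209,306),None),"lid":((236,322),(209,285),(46,350)),"handle":(None,(173,325),(265,317)),"index_tip":((208,262),(157,289),(226,477)),"bowl":((181,275),(187,345),(282,312))}.items():
    l=[(c,p) for c,n in zip((a,b,w),pts) if n for p in [best(c,q,n)] if p is not None]
    x,e=tri(l);print(q,x.round(4),round(e,4))
for nm,p in(("far",(290,380)),("near",(229,430))): x=at_z(a,p,.006);print(nm,x.round(3),np.hypot(*x[:2]))
# pad corners
for c,n in((a,(292,376)),(b,(276,265))):
    for d in r.trace(c,"pad"):
        m=d["region"].astype(np.uint8); ys,xs=np.nonzero(m)
        if np.hypot(ys.mean()-n[0],xs.mean()-n[1])<25:
            box=cv2.boxPoints(cv2.minAreaRect(np.argwhere(m)[:,::-1].astype(np.float32)))
            P=np.array([at_z(c,(y,x),.006) for y,x in np.argwhere(m)])[:,:2].astype(np.float32)
            print("pad",cv2.minAreaRect(P))
for q in ("reflector","bowl","flask"):
  for d in r.place_of(a,q): print(q,at_z(a,d["pixel"],0).round(3),d["p"])
cv2.imwrite("pics/w1.png",w["img"])
cr=np.hstack([cv2.resize(a["img"][170:350,240:440],(400,360),interpolation=2),cv2.resize(b["img"][150:330,200:400],(400,360),interpolation=2)])
cv2.imwrite("pics/cr.png",cr)
E
```

```text
reflector [0.5421 0.0395 0.0877] 0.0048
pad [0.7736 0.517  0.78  ] 0.0
curing_box [0.5379 0.0341 0.0124] 0.0055
lid [0.5518 0.1222 0.0971] 0.0077
handle [ 0.5227 -0.0567  0.1384] 0.0026
index_tip [ 0.6525 -0.0113  0.1579] 0.0034
bowl [ 0.515  -0.1852 -0.0194] 0.0067
far [0.489 0.322 0.006] 0.5851869808001925
near [0.234 0.261 0.006] 0.3502566081844033
pad ((0.4851582646369934, 0.32019472122192383), (0.1398768126964569, 0.14107204973697662), 76.95272827148438)
pad ((0.47978731989860535, 0.3203980624675751), (0.1451195925474167, 0.14311450719833374), 76.27139282226562)
reflector [0.619 0.203 0.   ] 0.85
reflector [ 0.513 -0.002  0.   ] 0.8
reflector [0.552 0.436 0.   ] 0.7
reflector [0.718 0.111 0.   ] 0.67
reflector [ 0.587 -0.475  0.   ] 0.52
bowl [ 0.524 -0.164  0.   ] 0.78
flask [0.672 0.376 0.   ] 0.56
```

View pics/cr.png

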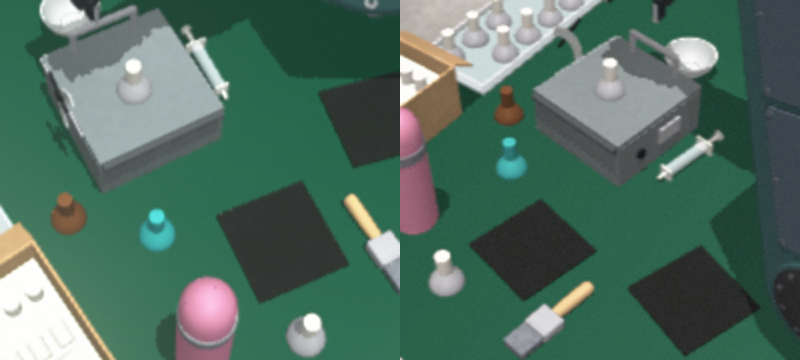

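View pics/w1.png

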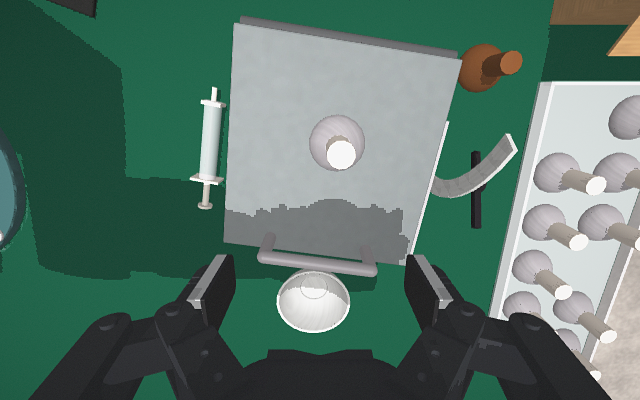

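The crop confirms it: the reflector on the lid has a grey bell and white cap, and the far pad sits between the turquoise look-alike and the brush. The wrist view shows the lid corners at about (22,235), (56,461), (265,407), (242,224). The cap top is at (153,341), the quadrant right of the lid, and the index bar at (152–228,476).

```bash
python3 - <<'E'
from h import *
from scipy.optimize import least_squares
w=cam("wrist")
P={(-.099,.1+.0,.095):None}
C=[(-.099,.1),( .099,.1),(.099,-.106),(-.099,-.106)]; px=[(22,235),(56,461),(265,407),(242,224)]
for z in (.095,):
    X=np.array([at_z(w,p,z)[:2] for p in px]);print(X.round(4),np.linalg.norm(X-np.roll(X,-1,0),axis=1).round(4))
H=[at_z(w,p,.135)[:2] for p in((256,266),(271,372))];print("handle",H)
def f(v):
    c,s=np.cos(v[2]),np.sin(v[2]);return ((np.array(C)@np.array([[c,s],[-s,c]]))+v[:2]-X).ravel()
s=least_squares(f,[.54,.03,0]);print("box",s.x,s.fun.round(4))
print("cap",at_z(w,(153,341),.157))
for d in r.trace(w,"reflector")[:2]: print(d["bbox"],d["p"])
g=[d for d in r.trace(w,"reflector") if abs(d["bbox"][0]-310)<15][0]["region"]
img=w["img"]; white=g&(img.min(2)>225); ys,xs=np.nonzero(white); print("cap px",ys.mean(),xs.mean(),at_z(w,(ys.mean(),xs.mean()),.157))
ys,xs=np.nonzero(g);print("foot",[at_z(w,((ys.min()+ys.max())/2,x),.097)[0].round(4) for x in(xs.min(),xs.max())],at_z(w,(ys.min(),xs.mean()),.095)[1])
a=cam("scene");b=cam("side")
for c,n in((a,(210,307)),(b,(190,304))):
    for d in r.trace(c,"reflector"):
        ys,xs=np.nonzero(d["region"])
        if np.hypot(ys.mean()-n[0],xs.mean()-n[1])<15: print(d["bbox"],at_z(c,(ys.min()+1,xs[ys<ys.min()+8].mean()),.157))
E
```

```text
[[ 0.457   0.1421]
 [ 0.6482  0.1165]
 [ 0.6211 -0.0878]
 [ 0.4272 -0.0603]] [0.1929 0.2061 0.1958 0.2046]
handle [array([ 0.47825428, -0.05403698]), array([ 0.57567919, -0.06978317])]
box [ 0.53876185  0.03060382 -0.13822799] [-0.0025  0.0011  0.0024 -0.0005  0.0012 -0.0002 -0.0011 -0.0004]
cap [0.54279725 0.04401389 0.157     ]
[305.3, 115.4, 60.9, 55.2] 0.62
[457.0, 41.0, 67.0, 49.7] 0.61
cap px 154.503125 340.871875 [0.54272829 0.04290212 0.157     ]
foot [np.float64(0.5163), np.float64(0.5683)] 0.06777264418847072
[298.8, 201.2, 15.5, 18.4] [0.54031901 0.04050158 0.157     ]
[298.6, 181.4, 13.1, 19.9] [0.53699891 0.04150428 0.157     ]
```

jog_arm:
  motion:
    - [[0.014, 0.006, 0.01], 0]
    - [[0.014, 0.006, 0.015], 0]
    - [[0.014, 0.0055, 0.015], 0]
    - [[0, 0, 0], 0]
    - [[0, 0, 0], 0]
  grip: 1

```text
time_s: 3.65
tool_pos: [0.5424, 0.0425, 0.191]
ee_rot: [[-0.001, 1.0, -0.001], [1.0, 0.001, 0.0], [0.0, -0.001, -1.0]]
force: [-0.1, -0.2, 0.7]
opening: 0.0857
grip_force: 0.0
```

```bash
python3 - <<'E'
from h import *
o=r.get_obs();print(o["tool_pos"],o["force"])
w=cam("wrist");cv2.imwrite("pics/w2.png",w["img"])
for d in r.trace(w,"reflector"):
    g=d["region"];ys,xs=np.nonzero(g&(w["img"].min(2)>215))
    print(d["bbox"],d["p"],len(ys), len(ys) and at_z(w,((ys.min()+ys.max())/2,(xs.min()+xs.max())/2),.157))
for d in r.place_of(w,"reflector"): print(d["pixel"],d["p"],at_z(w,d["pixel"],.095))
E
```

```text
[0.54238029 0.04246581 0.19099559] [-0.06170708 -0.19966602  0.67616162]
[287.6, 171.3, 63.2, 72.4] 0.89 174 [0.5414221  0.05364224 0.157     ]
[372.1, 1.2, 58.1, 35.2] 0.82 0 0
[452.0, 81.9, 72.4, 54.6] 0.61 0 0
[6.8, 402.5] 0.83 [0.60219394 0.18536451 0.095     ]
[107.0, 477.5] 0.76 [0.66599946 0.118396   0.095     ]
[204.6, 318.2] 0.72 [0.54318008 0.03830489 0.095     ]
```

View pics/w2.png

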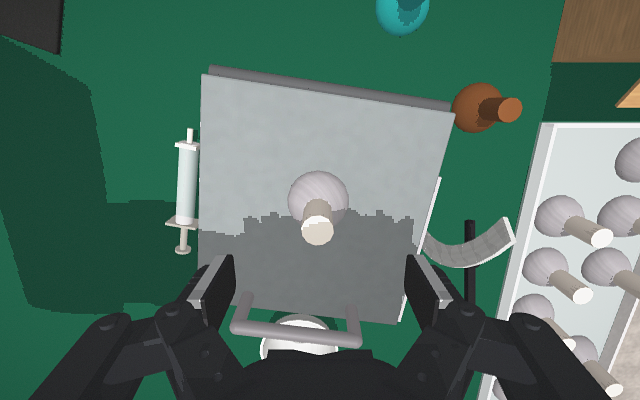

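The cap top is now at (230,317), centred between the fingers. I'll triangulate it from the two wrist poses.

```bash
python3 - <<'E'
from h import *
w=cam("wrist");v=dict(w);v["t"]=w["t"]-(np.array(w["t"])*0+np.array([.54238-.52472,.04247-.00004,.191-.23083]))
print(tri([(w,(230,317)),(v,(154,341))]),at_z(w,(230,317),.157),at_z(v,(154,341),.157))
E
```

```text
(array([0.54293361, 0.04274205, 0.15860741]), np.float64(0.00012020030882755715)) [0.54303479 0.04195966 0.157     ] [0.54293704 0.04248949 0.157     ]
```

Cap top at (0.543, 0.0425, 0.158), directly below the TCP. Next I'll descend to z 0.126 and grip.

jog_arm:
  motion:
    - [[0, 0, 0.02], 0]
    - [[0, 0, 0.02], 0]
    - [[0, 0, 0.015], 0]
    - [[0, 0, 0.01], 0]
    - [[0, 0, 0], 0]
    - [[0, 0, 0], 0]

```text
time_s: 4.45
tool_pos: [0.5428, 0.0418, 0.1269]
ee_rot: [[0.0, 1.0, 0.001], [1.0, -0.0, -0.0], [-0.0, 0.001, -1.0]]
force: [0.3, -0.3, 0.5]
opening: 0.0854
grip_force: 0.0
```

jog_arm:
  motion:
    - [[0, 0, 0], 0]
    - [[0, 0, 0], 0]
    - [[0, 0, 0], 0]
    - [[0, 0, 0], 0]
    - [[0, 0, 0], 0]
    - [[0, 0, 0], 0]
    - [[0, 0, 0], 0]
    - [[0, 0, 0], 0]
  grip: 0

```text
time_s: 5.25
tool_pos: [0.5427, 0.042, 0.1265]
ee_rot: [[0.0, 1.0, 0.0], [1.0, -0.0, -0.0], [-0.0, 0.0, -1.0]]
force: [-1.6, 0.1, 5.5]
opening: 0.0201
grip_force: 58.5
```

jog_arm:
  motion:
    - [[0, 0, -0.01], 0]
    - [[0, 0, -0.02], 0]
    - [[0, 0, -0.02], 0]
    - [[0, 0, -0.02], 0]
    - [[0, 0, -0.01], 0]
    - [[0, 0, 0], 0]

```text
time_s: 5.85
tool_pos: [0.543, 0.042, 0.2074]
ee_rot: [[-0.0, 1.0, 0.002], [1.0, 0.0, -0.0], [-0.0, 0.002, -1.0]]
force: [-0.6, -0.5, -0.8]
opening: 0.0205
grip_force: 58.7
```

jog_arm:
  motion:
    - [[0.02, -0.004, 0], 0]
    - [[0.04, -0.009, 0], 0]
    - [[0.04, -0.009, 0], 0]
    - [[0.04, -0.009, 0], 0]
    - [[0.04, -0.009, 0], 0]
    - [[0.04, -0.009, 0], 0]
    - [[0.038, -0.007, 0], 0]
    - [[0.02, -0.004, 0], 0]

```text
time_s: 6.65
tool_pos: [0.4812, 0.3224, 0.2051]
ee_rot: [[-0.002, 1.0, -0.002], [1.0, 0.002, -0.0], [-0.0, -0.002, -1.0]]
force: [0.5, -0.5, -0.8]
opening: 0.0204
grip_force: 58.7
```

jog_arm:
  motion:
    - [[0, 0, 0], 0]
    - [[0, 0, 0], 0]
    - [[0, 0, 0], 0]

```text
time_s: 6.95
tool_pos: [0.4826, 0.3191, 0.2058]
ee_rot: [[0.001, 1.0, -0.001], [1.0, -0.001, -0.001], [-0.001, -0.001, -1.0]]
force: [0.3, 0.0, -0.2]
opening: 0.0204
grip_force: 58.7
```

```bash
python3 - <<'E'
from h import *
a=cam("scene");b=cam("side");w=cam("wrist")
im=np.hstack([cv2.resize(c["img"][y:y+150,x:x+133],(266,300)) for c,y,x in((a,180,310),(b,160,200))]+[cv2.resize(w["img"][100:400,180:446],(266,300))])
cv2.imwrite("pics/c3.png",im)
P=[]
for c in(a,b,w):
    for d in r.trace(c,"pad"):
        q=np.array([at_z(c,p,.006) for p in np.argwhere(d["region"])])[:,:2].astype(np.float32)
        print(c["shot"],d["p"],cv2.minAreaRect(q))
    print([(np.round(d["pixel"]),round(d["p"],2)) for d in r.place_of(c,"reflector")])
E
```

```text
12 0.86 ((0.23588070273399353, 0.25553134083747864), (0.13775138556957245, 0.13962605595588684), 71.4948501586914)
12 0.56 ((0.48670801520347595, 0.3201042711734772), (0.1414967030286789, 0.14113523066043854), 76.94044494628906)
[(array([280., 273.]), 0.71), (array([141., 214.]), 0.69), (array([263., 388.]), 0.61), (array([340., 388.]), 0.61), (array([287., 318.]), 0.61), (array([204., 265.]), 0.26), (array([290., 378.]), 0.16)]
13 0.91 ((0.23122286796569824, 0.2557372450828552), (0.14070817828178406, 0.14337210357189178), 70.4012451171875)
13 0.76 ((0.48089200258255005, 0.3206540048122406), (0.14200648665428162, 0.14517688751220703), 76.29891967773438)
[(array([291., 225.]), 0.8), (array([237., 263.]), 0.62), (array([232., 252.]), 0.51), (array([142., 364.]), 0.45)]
14 0.87 ((0.2380298674106598, 0.2568243145942688), (0.14260289072990417, 0.14215496182441711), 69.93902587890625)
14 0.57 ((0.48648667335510254, 0.3218979835510254), (0.13908877968788147, 0.13955983519554138), 76.98259735107422)
[(array([252., 427.]), 0.96), (array([ 56., 381.]), 0.92), (array([234., 320.]), 0.73), (array([310., 479.]), 0.58), (array([360., 355.]), 0.32)]
```

View pics/c3.png

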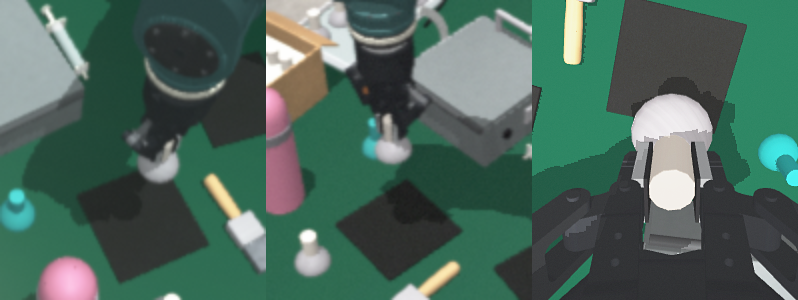

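The reflector hangs upright in the grip, above the pad (centre 0.485, 0.321). I'll lower it now.

jog_arm:
  motion:
    - [[0.001, 0.002, 0.03], 0]
    - [[0, 0, 0.035], 0]
    - [[0, 0, 0.035], 0]
    - [[0, 0, 0.03], 0]
    - [[0, 0, 0.02], 0]
    - [[0, 0, 0.01], 0]
    - [[0, 0, 0], 0]
    - [[0, 0, 0], 0]

```text
time_s: 8.2
tool_pos: [0.485, 0.3212, 0.0471]
ee_rot: [[0.0, 1.0, 0.001], [1.0, -0.0, 0.0], [0.0, 0.001, -1.0]]
force: [1.2, 0.8, -0.9]
opening: 0.0206
grip_force: 58.8
```

jog_arm:
  motion:
    - [[0, 0, 0.003], 0]
    - [[0, 0, 0.002], 0]
    - [[0, 0, 0.002], 0]
    - [[0, 0, 0], 0]
    - [[0, 0, 0], 0]

```text
time_s: 8.7
tool_pos: [0.4845, 0.321, 0.0393]
ee_rot: [[0.0, 1.0, 0.0], [1.0, -0.0, 0.0], [0.0, 0.0, -1.0]]
force: [-0.1, -0.1, -0.9]
opening: 0.0203
grip_force: 58.8
```

jog_arm:
  motion:
    - [[0, 0, 0.001], 0]
    - [[0, 0, 0.001], 0]
    - [[0, 0, 0], 0]
    - [[0, 0, 0], 0]

```text
time_s: 9.1
tool_pos: [0.4846, 0.3211, 0.0377]
ee_rot: [[-0.0, 1.0, 0.001], [1.0, 0.0, 0.0], [0.0, 0.001, -1.0]]
force: [-1.8, -0.3, 5.8]
opening: 0.0206
grip_force: 59.7
```

jog_arm:
  motion:
    - [[0, 0, 0], 0]
    - [[0, 0, 0], 0]
    - [[0, 0, 0], 0]
    - [[0, 0, 0], 0]
    - [[0, 0, 0], 0]
    - [[0, 0, 0], 0]
    - [[0, 0, 0], 0]
  grip: 1

```text
time_s: 9.8
tool_pos: [0.4845, 0.321, 0.0373]
ee_rot: [[-0.0, 1.0, -0.0], [1.0, 0.0, -0.0], [-0.0, -0.0, -1.0]]
force: [0.7, -0.0, -1.2]
opening: 0.0852
grip_force: 0.0
```

jog_arm:
  motion:
    - [[0, 0, -0.01], 0]
    - [[0, 0, -0.03], 0]
    - [[0, 0, -0.04], 0]
    - [[0, 0, -0.045], 0]
    - [[0, 0, -0.045], 0]
    - [[0, 0, -0.02], 0]
    - [[0, 0, 0], 0]
    - [[0, 0, 0], 0]

```text
time_s: 10.6
tool_pos: [0.4844, 0.321, 0.2275]
ee_rot: [[-0.0, 1.0, 0.0], [1.0, 0.0, 0.0], [0.0, 0.0, -1.0]]
force: [0.0, 0.7, 0.3]
opening: 0.0854
grip_force: 0.0
```

```bash
python3 - <<'E'
from h import *
a=cam("scene");b=cam("side")
im=np.hstack([cv2.resize(c["img"][y:y+150,x:x+200],(400,300)) for c,y,x in((a,200,230),(b,150,200))])
cv2.imwrite("pics/c4.png",im);print(r.get_obs()["tool_pos"],r.get_obs()["opening"])
for c in(a,b):
  for q in("index_tip","handle","index"): print(q,[(np.round(d["pixel"]),round(d["p"],2)) for d in r.place_of(c,q)])
E
```

```text
[0.48399321 0.32073391 0.22632236] 0.08531003303278732
index_tip [(array([339., 393.]), 0.58), (array([207., 262.]), 0.45)]
handle [(array([178., 292.]), 0.63)]
index [(array([142., 213.]), 0.38)]
index_tip [(array([158., 287.]), 0.55)]
handle [(array([174., 325.]), 0.57)]
index []
```

View pics/c4.png

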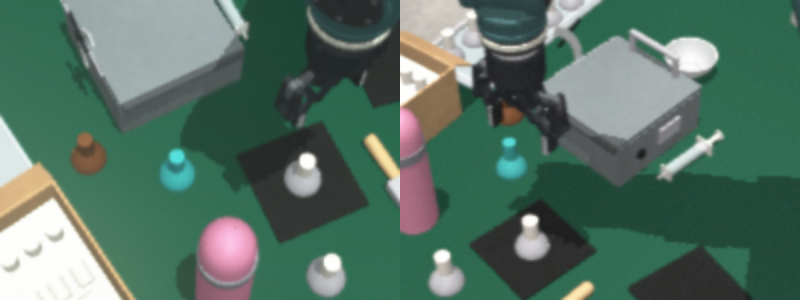

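The reflector stands upright on the far pad: scene crop (175,304), side crop (240,532). Next I'll move above the handle.

jog_arm:
  motion:
    - [[-0.03, 0.003, 0], 0]
    - [[-0.045, 0.006, 0], 0]
    - [[-0.045, 0.006, 0], 0]
    - [[-0.045, 0.006, 0], 0]
    - [[-0.045, 0.006, 0], 0]
    - [[-0.04, 0.006, 0], 0]
    - [[-0.02, 0.003, 0], 0]
    - [[0, 0, 0], 0]

```text
time_s: 11.8
tool_pos: [0.5208, 0.0487, 0.2271]
ee_rot: [[0.003, 1.0, -0.0], [1.0, -0.003, -0.0], [-0.0, -0.0, -1.0]]
force: [0.0, -0.1, 0.4]
opening: 0.0856
grip_force: 0.0
```

```bash
cat > idx.py <<'E'
from h import *
import pickle,glob
def snap(name,tag):
    c=cam(name);o={"K":c["K"],"R":c["R"],"t":c["t"],"img":c["img"]}
    for q in("index_tip","handle"): o[q]=[(d["pixel"],d["p"]) for d in r.place_of(c,q)]
    o["index"]=[(d["region"],d["p"]) for d in r.trace(c,"index")]
    pickle.dump(o,open(f"s_{tag}_{name}.pkl","wb"))
    print(tag,name,"tip",[(np.round(p),round(s,2)) for p,s in o["index_tip"]][:2],"handle",[(np.round(p),round(s,2)) for p,s in o["handle"]][:1],"idx",[(m.sum(),np.argwhere(m).mean(0).round(),round(s,2)) for m,s in o["index"]][:2])
E
python3 - <<'E'
from idx import *
print(r.get_obs()["tool_pos"],r.get_obs()["qpos"])
snap("wrist","A")
E
```

```text
[0.52079215 0.04866249 0.22708913] [-6.25084040e-02  2.61200753e-01 -6.23921650e-02  1.24735740e+00
 -3.49750428e-04  1.51152419e+00]
A wrist tip [(array([284., 476.]), 0.73), (array([311., 317.]), 0.58)] handle [] idx [(np.int64(543), array([252., 473.]), 0.84)]
```

jog_arm:
  motion:
    - [[-0.025, 0.001, 0], 0]
    - [[-0.04, 0.002, 0], 0]
    - [[-0.035, 0.002, 0], 0]
    - [[-0.01, 0.001, 0], 0]
    - [[0, 0, 0], 0]
    - [[0, 0, 0], 0]

```text
time_s: 12.6
tool_pos: [0.5264, -0.0578, 0.2273]
ee_rot: [[-0.001, 1.0, -0.0], [1.0, 0.001, 0.0], [0.0, -0.0, -1.0]]
force: [0.3, -0.2, 0.1]
opening: 0.0855
grip_force: 0.0
```

```bash
python3 - <<'E'
from idx import *
print(r.get_obs()["tool_pos"],r.get_obs()["qpos"])
snap("wrist","B");snap("scene","B");snap("side","B")
E
```

```text
[ 0.52644456 -0.05781513  0.22725653] [-2.63491977e-01  2.72409489e-01 -4.60422741e-02  1.25259660e+00
  3.31550730e-04  1.30650353e+00]
B wrist tip [(array([153., 489.]), 0.78)] handle [(array([205., 312.]), 0.98)] idx [(np.int64(725), array([119., 491.]), 0.79), (np.int64(2316), array([ 96., 201.]), 0.51)]
B scene tip [(array([208., 264.]), 0.4)] handle [(array([182., 294.]), 0.62)] idx [(np.int64(48), array([216., 269.]), 0.51)]
B side tip [(array([234., 341.]), 0.67), (array([156., 286.]), 0.58)] handle [(array([174., 325.]), 0.91)] idx []
```

jog_arm:
  motion:
    - [[0, 0, 0], -0.14]
    - [[0, 0, 0], -0.145]
    - [[0, 0, 0], -0.145]
    - [[0, 0, 0], -0.145]
    - [[0, 0, 0], -0.145]
    - [[0, 0, 0], 0]

```text
time_s: 13.8
tool_pos: [0.5265, -0.059, 0.2273]
ee_rot: [[-0.661, 0.75, -0.0], [0.75, 0.661, 0.0], [0.0, -0.0, -1.0]]
force: [-0.7, 0.5, 0.5]
opening: 0.0857
grip_force: 0.0
```

```bash
python3 - <<'E'
from idx import *
print(r.get_obs()["tool_pos"],r.get_obs()["qpos"],r.get_obs()["ee_rot"].round(3))
snap("wrist","C")
E
```

```text
[ 0.52648583 -0.0590324   0.22726824] [-2.65548001e-01  2.72587384e-01 -4.57565476e-02  1.25250628e+00
  2.34721454e-05  5.82942822e-01] [[-0.661  0.75  -0.   ]
 [ 0.75   0.661  0.   ]
 [ 0.    -0.    -1.   ]]
C wrist tip [(array([267., 477.]), 0.64), (array([201., 312.]), 0.5)] handle [(array([200., 312.]), 0.84)] idx []
```

```bash
python3 - <<'E'
from idx import *
from scipy.optimize import least_squares
L=lambda n:pickle.load(open(f"s_{n}.pkl","rb"))
A,B,C,S,D=L("A_wrist"),L("B_wrist"),L("C_wrist"),L("B_scene"),L("B_side")
tips=[(A,A["index_tip"][0][0]),(B,B["index_tip"][0][0]),(S,S["index_tip"][0][0]),(D,D["index_tip"][1][0])]
print("tip AB",tri(tips[:2])," all",tri(tips))
print("handle",tri([(B,B["handle"][0][0]),(C,C["handle"][0][0])]),tri([(B,B["handle"][0][0]),(C,C["handle"][0][0]),(D,D["handle"][0][0])]))
print("C proj of tip",proj(C,tri(tips)[0]))
# bar end points via PCA of masks
ends=[]
for c in(A,B):
    p=np.argwhere(c["index"][0][0]).astype(float);m=p.mean(0);u=np.linalg.svd(p-m,full_matrices=False)[2][0];u*=np.sign(u[0]);t=(p-m)@u
    ends.append((m+u*np.percentile(t,.5),m+u*np.percentile(t,99.5)));print("ends",ends[-1])
for i in(0,1): print(tri([(A,ends[0][i]),(B,ends[1][i])]))
a=A["img"][180:320,400:560];b=B["img"][50:190,400:560]
cv2.imwrite("pics/c5.png",np.vstack([np.hstack([cv2.resize(a,(400,300),interpolation=2)[:,:],cv2.resize(b,(400,300),interpolation=2)]),np.hstack([cv2.resize(S["img"][170:245,220:320],(400,300),interpolation=2),cv2.resize(D["img"][130:205,240:340],(400,300),interpolation=2)])]))
E
```

```text
tip AB (array([ 0.64775803, -0.01170298,  0.16471723]), np.float64(0.0010667158109444375))  all (array([ 0.64868014, -0.00872275,  0.17008385]), np.float64(0.007627515133952124))
handle (array([ 0.52241865, -0.06045181,  0.13865521]), np.float64(0.0009985670242525825)) (array([ 0.52439854, -0.06338823,  0.12607582]), np.float64(0.002692623716838544))
C proj of tip (np.float64(267.2729791835584), np.float64(478.8009735537619))
ends (array([209.00757717, 472.91434819]), array([285.00620819, 473.63810003]))
ends (array([ 72.00414992, 490.27573491]), array([153.97729096, 491.26387456]))
(array([0.65150681, 0.04251554, 0.13788052]), np.float64(0.0003883971850833591))
(array([ 0.64676116, -0.01199199,  0.16632837]), np.float64(0.0002670221459698884))
```

View pics/c5.png

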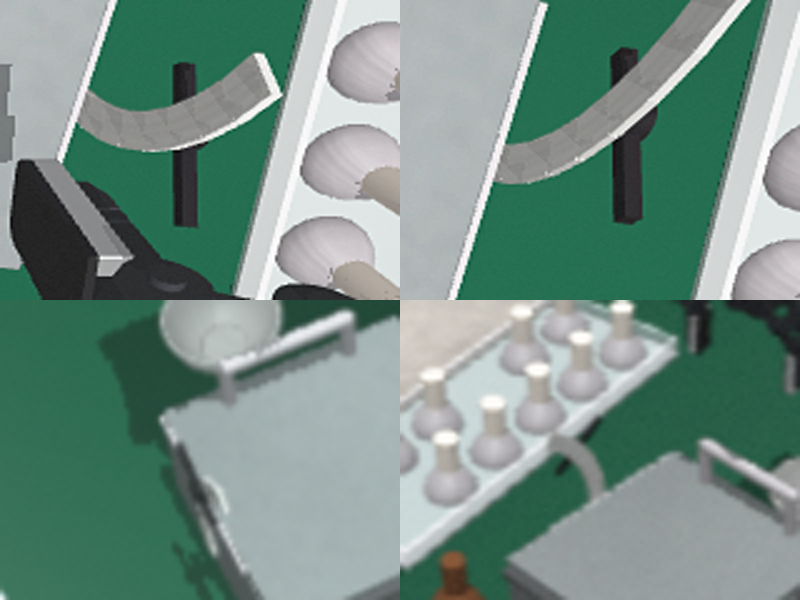

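jog_arm:
  motion:
    - [[0, 0, 0], -0.142]
    - [[0, 0, 0], -0.142]
    - [[0, 0, 0], -0.142]
    - [[0, 0, 0], -0.142]
    - [[0, 0, 0], -0.142]
    - [[0, 0, 0], 0]

```text
time_s: 14.6
tool_pos: [0.5265, -0.059, 0.2273]
ee_rot: [[-0.99, 0.14, -0.0], [0.14, 0.99, 0.0], [0.0, 0.0, -1.0]]
force: [0.3, 0.1, 0.2]
opening: 0.0853
grip_force: 0.0
```

In all views the index slopes at roughly 0.48–0.53 rad, and the strip and pointer sit next to each other for a later relative comparison. The tool is now aligned across the handle bar, so I'll check the centring.

```bash
python3 - <<'E'
from idx import *
snap("wrist","E");E=pickle.load(open("s_E_wrist.pkl","rb"));B=pickle.load(open("s_B_wrist.pkl","rb"))
X,e=tri([(B,B["handle"][0][0]),(E,E["handle"][0][0])]);print(X,e,r.get_obs()["tool_pos"])
cv2.imwrite("pics/c6.png",E["img"])
E
```

```text
E wrist tip [(array([337., 397.]), 0.77)] handle [(array([197., 313.]), 0.72)] idx [(np.int64(224), array([329., 406.]), 0.75)]
[ 0.52306968 -0.06171816  0.13627145] 0.0016831047044220647 [ 0.52650418 -0.05900297  0.22727418]
```

View pics/c6.png

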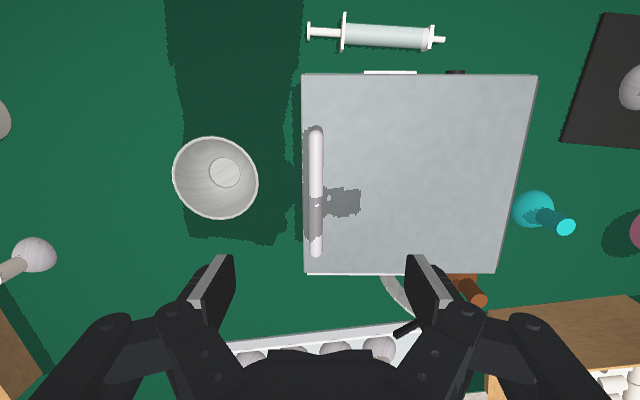

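The bar spans rows 128–255 at col 316, about 2.5 mm to −y of the TCP. I'll shift, descend and grip.

jog_arm:
  motion:
    - [[0.002, -0.0025, 0.02], 0]
    - [[0, 0, 0.03], 0]
    - [[0, 0, 0.03], 0]
    - [[0, 0, 0.02], 0]
    - [[0, 0, 0.01], 0]
    - [[0, 0, 0], 0]
    - [[0, 0, 0], 0]

```text
time_s: 15.5
tool_pos: [0.5246, -0.0613, 0.1181]
ee_rot: [[-0.99, 0.141, 0.001], [0.141, 0.99, -0.0], [-0.001, -0.0, -1.0]]
force: [0.6, -0.8, 0.3]
opening: 0.0853
grip_force: 0.0
```

jog_arm:
  motion:
    - [[0, 0, 0], 0]
    - [[0, 0, 0], 0]
    - [[0, 0, 0], 0]
    - [[0, 0, 0], 0]
    - [[0, 0, 0], 0]
    - [[0, 0, 0], 0]
    - [[0, 0, 0], 0]
    - [[0, 0, 0], 0]
  grip: 0

```text
time_s: 16.3
tool_pos: [0.5241, -0.0623, 0.1175]
ee_rot: [[-0.99, 0.141, -0.0], [0.141, 0.99, -0.002], [-0.0, -0.002, -1.0]]
force: [-2.3, -8.7, 2.0]
opening: 0.0098
grip_force: 58.4
```

jog_arm:
  motion:
    - [[0, 0.0015, -0.0094], 0]
    - [[0, 0.0032, -0.0093], 0]
    - [[0, 0.0037, -0.0091], 0]
    - [[0, 0.0041, -0.0089], 0]
    - [[0, 0, 0], 0]
    - [[0, 0, 0], 0]

```text
time_s: 16.9
tool_pos: [0.526, -0.0492, 0.1545]
ee_rot: [[-0.99, 0.14, 0.0], [0.14, 0.99, -0.002], [-0.001, -0.001, -1.0]]
force: [0.7, -7.9, -2.0]
opening: 0.0096
grip_force: 58.8
```

jog_arm:
  motion:
    - [[0, 0.0036, -0.0087], 0]
    - [[0, 0.005, -0.0085], 0]
    - [[0, 0.0054, -0.0082], 0]
    - [[0, 0.0058, -0.0079], 0]
    - [[0, 0, 0], 0]
    - [[0, 0, 0], 0]
    - [[0, 0, 0], 0]

```text
time_s: 17.6
tool_pos: [0.5288, -0.0298, 0.1876]
ee_rot: [[-0.99, 0.141, 0.0], [0.141, 0.99, -0.002], [-0.001, -0.002, -1.0]]
force: [0.7, -8.7, -2.2]
opening: 0.0095
grip_force: 59.0
```

```bash
python3 - <<'E'
from idx import *
o=r.get_obs();print(o["tool_pos"],o["force"],o["moment"])
for n in("wrist","scene","side"):
    snap(n,"F")
L=[pickle.load(open(f"s_F_{n}.pkl","rb")) for n in("wrist","scene","side")]
cv2.imwrite("pics/c7.png",np.vstack([np.hstack([cv2.resize(L[1]["img"][140:260,220:380],(400,300),interpolation=2),cv2.resize(L[2]["img"][90:210,240:400],(400,300),interpolation=2)]),np.hstack([cv2.resize(L[0]["img"],(400,300)),cv2.resize(L[1]["img"][175:250,225:325],(400,300),interpolation=2)])]))
E
```

```text
[ 0.52878182 -0.02980568  0.18763925] [ 0.71818957 -8.7419636  -2.2429059 ] [-1.90075211 -0.13550542 -0.04869715]
F wrist tip [] handle [(array([269., 320.]), 0.81)] idx [(np.int64(20), array([343., 422.]), 0.41)]
F scene tip [(array([204., 266.]), 0.51)] handle [(array([177., 297.]), 0.71)] idx [(np.int64(19), array([217., 269.]), 0.37)]
F side tip [(array([160., 286.]), 0.4)] handle [(array([161., 321.]), 0.63)] idx []
```

View pics/c7.png

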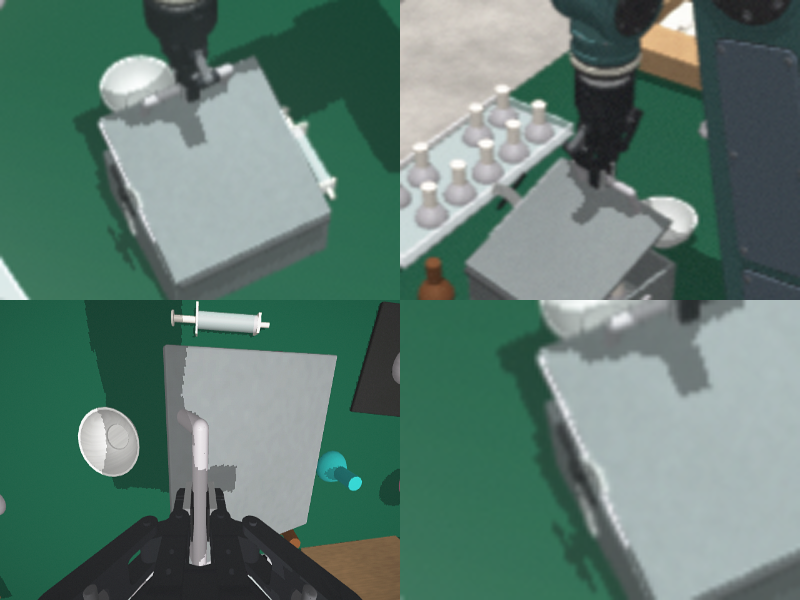

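Scene and side crops show the lid open to about 0.4 rad and firmly held, with the index pointer beside the lid's +x edge still above the strip. That was my last picture, so the rest is numeric. I'll fit the index angle jointly with box pose and camera bias.

```bash
cat > fit.py <<'E'
from idx import *
from scipy.optimize import least_squares
from scipy.spatial.transform import Rotation as Ro
L=lambda n:pickle.load(open(f"s_{n}.pkl","rb"))
A,B,E=L("A_wrist"),L("B_wrist"),L("E_wrist")
W1=dict(B);d=np.array([.52472,.00004,.23083])-np.array([.52644,-.05782,.22726]);W1["t"]=B["t"]+d
W2=dict(B);W2["t"]=B["t"]+np.array([.54238,.04247,.191])-np.array([.52644,-.05782,.22726])
corn=np.array([(-.099,.1,.095),(.099,.1,.095),(.099,-.106,.095),(-.099,-.106,.095)])
obs=[(W1,[(22,235),(56,461),(265,407),(242,224)]),(W2,[(73,202),(113,455),(323,400),None]),(E,[(273,495+0),None,None,None])]
obs[2]=(E,[(75,537),(273,495),(273,306),(75,302)])
bar=np.array([(.1115+sx*.002,-rr,.005+sz*.0025) for sx in(-1,1) for rr in(.086,.148) for sz in(-1,1)])
def ext(c):
    p=np.argwhere(c["index"][0][0]).astype(float);return p[:,0].min()-.5,p[:,0].max()+.5,p[:,1].mean()
iobs=[(A,)+ext(A),(B,)+ext(B)]
print([i[1:] for i in iobs])
def pr(c,X,v):
    dR=Ro.from_rotvec(v[7:10]).as_matrix();R=c["R"]@dR;t=c["t"]+c["R"]@v[4:7]
    q=(X-t)@R@c["K"].T;return q[:,[1,0]]/q[:,2:]
def world(X,v):
    return X@Ro.from_euler("z",v[2]).as_matrix().T+[v[0],v[1],0]
def idx(v,phi=None):
    return world(bar@Ro.from_euler("x",-(v[3])).as_matrix().T+[0,.1,.085],v)
def f(v,sep=False):
    o=[]
    for c,ps in obs:
        q=pr(c,world(corn,v),v)
        for a,b in zip(q,ps):
            if b: o+=list((a-b)/1.5)
    for c,a,b,m in iobs:
        q=pr(c,idx(v),v);o+=[(q[:,0].min()-a),(q[:,0].max()-b),(q[:,1].mean()-m)/2]
    q=pr(B,world(np.array([[0,-.09,.135]]),v),v)[0]-B["handle"][0][0];o+=list(q/3)
    return np.array(o+list(v[4:7]/.002)+list(v[7:10]/.006))
v0=[.538,.03,-.138,.5]+[0]*6
if __name__=="__main__":
    s=least_squares(f,v0,loss="soft_l1");v=s.x;cov=np.linalg.inv(s.jac.T@s.jac)
    print(v.round(4),"sd phi",cov[3,3]**.5);print(f(v).round(1))
    hb=world(np.array([[0,-.09,.135]]),v);print("handle",hb,"hinge y",v[:2])
    tip=world(np.array([[.1115,-.148,.005]])@Ro.from_euler("x",-v[3]).as_matrix().T+[0,.1,.085],v)[0]
    S,D=L("B_scene"),L("B_side");print(tip,proj(S,tip),proj(D,tip),S["index_tip"],D["index_tip"])
E
python3 fit.py
```

```text
[(np.float64(208.5), np.float64(285.5), np.float64(473.3259668508287)), (np.float64(71.5), np.float64(154.5), np.float64(490.84275862068966))]
[ 5.384e-01  2.970e-02 -1.439e-01  5.424e-01 -8.000e-04 -7.000e-04
 -2.000e-03 -1.700e-03 -4.000e-04 -2.000e-04] sd phi 0.014807248918358993
[ 0.3 -0.4  2.7  2.3  0.9  0.4  0.4 -0.1  0.5 -0.3  0.2  1.3  1.2 -1.9
  0.2  1.5  0.5  0.1  0.  -1.4 -0.3 -0.7 -1.7 -2.7 -0.5  0.1 -0.8 -1.2
 -0.5  1.8 -0.4 -0.3 -1.  -0.3 -0.1 -0. ]
handle [[ 0.52554411 -0.0593276   0.135     ]] hinge y [0.53844913 0.02974237]
[ 0.64533028 -0.01017226  0.16567948] (np.float64(206.47160873531885), np.float64(264.350115661015)) (np.float64(159.26087508161083), np.float64(288.16372924965947)) [([207.5, 263.8], 0.4)] [([233.8, 341.4], 0.67), ([156.4, 285.6], 0.58)]
```

```bash
cat > fit2.py <<'E'
from fit import *
import fit
C=L("C_wrist")
tips=[(A,A["index_tip"][0][0]),(B,B["index_tip"][0][0]),(C,C["index_tip"][0][0]),(E,E["index_tip"][0][0]),(W1,(226,477))]
def tipw(v): return world(np.array([[.1115,-.148,.005]])@Ro.from_euler("x",-v[3]).as_matrix().T+[0,.1,.085],v)
def g(v,use,sil=True):
    o=f(v)
    if not sil: o=np.delete(o,np.arange(22,28))
    return np.concatenate([o]+[(pr(tips[i][0],tipw(v),v)[0]-tips[i][1])/2 for i in use])
for use,sil in(((0,1,2,3,4),True),((0,1,2,3,4),False),((3,),True),((2,3),False),((0,1),False)):
    s=least_squares(g,v0,loss="soft_l1",args=(use,sil));v=s.x
    print(use,sil,v.round(4)[:7],np.linalg.inv(s.jac.T@s.jac)[3,3]**.5,[(pr(c,tipw(v),v)[0]-p).round(1) for c,p in tips])
m=E["index"][0][0];p=np.argwhere(m);print(p.min(0),p.max(0))
im=E["img"][325:345,384:424];
for rr in im[::1].min(2) if 0 else im.max(2): print(" ".join(f"{x:3d}" for x in rr))
E
python3 fit2.py
```

```text
[(np.float64(208.5), np.float64(285.5), np.float64(473.3259668508287)), (np.float64(71.5), np.float64(154.5), np.float64(490.84275862068966))]
(0, 1, 2, 3, 4) True [ 0.5383  0.0298 -0.1466  0.5617 -0.0008 -0.0014 -0.0017] 0.010512544723142917 [array([-0.3, -1.9]), array([-1.4,  1.6]), array([-2.6, -2.5]), array([-2.9, -0.1]), array([ 0.6, -0.4])]
(0, 1, 2, 3, 4) False [ 5.387e-01  3.040e-02 -1.450e-01  5.688e-01 -2.000e-04 -5.000e-04
 -2.600e-03] 0.010883425467131152 [array([-2.4, -1.4]), array([-4.2,  1.8]), array([-3.9, -1.2]), array([-2.9,  1.1]), array([-1.7, -0.1])]
(3,) True [ 0.5382  0.0299 -0.1449  0.5552 -0.0009 -0.0011 -0.002 ] 0.012253997833032769 [array([-1. , -2.7]), array([-1.5,  0.6]), array([-3.2, -3.5]), array([-4. , -0.8]), array([ 0.3, -1.3])]
(2, 3) False [ 5.390e-01  3.060e-02 -1.428e-01  5.758e-01 -1.000e-04  1.000e-04
 -3.000e-03] 0.0120273939247969 [array([-3.5, -0.8]), array([-5.9,  2.7]), array([-4.5,  0. ]), array([-2.6,  2.1]), array([-3. ,  0.6])]
(0, 1) False [ 0.5386  0.0305 -0.1445  0.5571 -0.0007 -0.     -0.003 ] 0.01725849252823545 [array([-3.3, -2.6
[... 2605 characters left out ...]
 226 225 226 225 227 231 234  76  36  39  42  42  44  45  43
177 174 169 177 180 173 163 158 155 142 230 229 227 227 226 226 225 225 225 225 226 225 225 226 226 225 225 226 225 228 233 130  32  43  45  44  45  43  43  42
180 175 173 183 183 177 173 171 165 154 171 230 227 225 225 225 226 225 225 225 225 226 225 225 225 225 225 226 227 234 184  29  40  44  41  46  44  45  47  44
180 177 181 188 181 180 181 181 175 167 144 229 228 226 225 225 225 226 226 225 225 226 225 225 225 225 226 227 232 235  24  38  43  41  44  46  44  43  44  41
181 180 186 189 184 179 186 183 185 175 152 179 229 226 225 225 226 225 225 225 225 225 226 225 225 225 225 231 234  77  36  44  43  44  45  42  42  46  46  44
```

jog_arm:
  motion:
    - [[0, 0.0062, -0.0076], 0]
    - [[0, 0.0066, -0.0073], 0]
    - [[0, 0.004, -0.0042], 0]
    - [[0, 0, 0], 0]
    - [[0, 0, 0], 0]
    - [[0, 0, 0], 0]

```text
time_s: 18.8
tool_pos: [0.5312, -0.0139, 0.2072]
ee_rot: [[-0.99, 0.141, 0.001], [0.141, 0.99, -0.003], [-0.001, -0.003, -1.0]]
force: [-2.9, -15.1, 2.9]
opening: 0.0096
grip_force: 59.0
```

```bash
cat > fit3.py <<'E'
from fit import *
C=L("C_wrist")
def bars(v,th):
    b=np.array([(.1115+sx*th/2,-rr,.005+sz*.0025) for sx in(-1,1) for rr in(.086,.148) for sz in(-1,1)])
    return world(b@Ro.from_euler("x",-v[3]).as_matrix().T+[0,.1,.085],v)
n=np.array([7.,-10.5]);n=np.array([10.5,7.])/np.hypot(10.5,7)  # normal of upper-left edge (row,col)
def g(v,e=True):
    o=f(v[:10]);o=np.delete(o,np.arange(22,28));o=list(o)
    for c,a,b,m in iobs:
        q=pr(c,bars(v,v[10]),v);o+=[q[:,0].min()-a,q[:,0].max()-b,(q[:,1].mean()-m)/1.]
    if e:
        q=pr(E,bars(v,v[10]),v);o+=[q[:,1].min()-392.5,q[:,0].max()-338.3]
        for p in((325,403.3),(331,393.3)): 
            a=q@n; o.append(a.min()-np.array(p)@n)
    return np.array(o+[(v[10]-.004)/.002])
for e in(True,False):
    s=least_squares(g,v0+[.004],loss="soft_l1",args=(e,));v=s.x
    print(v.round(4),np.linalg.inv(s.jac.T@s.jac)[3,3]**.5);print(g(v,e).round(1))
E
python3 fit3.py; python3 - <<'E'
from idx import *
# edge refinement: lid strip and index measured live
for n in("scene","side","wrist"): snap(n,"G")
print(r.get_obs()["tool_pos"],r.get_obs()["force"])
E
```

```text
[(np.float64(208.5), np.float64(285.5), np.float64(473.3259668508287)), (np.float64(71.5), np.float64(154.5), np.float64(490.84275862068966))]
[ 5.387e-01  2.960e-02 -1.442e-01  5.569e-01 -4.000e-04 -1.100e-03
 -1.400e-03 -2.100e-03 -7.000e-04 -2.200e-03  3.900e-03] 0.008128554243580924
[ 0.3 -0.4  3.   2.6  1.4  0.3  0.6 -0.3  0.6 -0.4  0.7  1.5  1.8 -2.1
  0.8  1.6  1.1 -0.1  0.3 -1.8 -0.2 -1.  -0.3  1.7 -0.2 -0.5 -0.7 -0.4
 -0.1 -0.4 -1.1 -1.5  0.2 -0.3 -0.9 -0.5  0.9 -0.4 -0.7 -0.1 -0. ]
[ 5.385e-01  2.940e-02 -1.431e-01  5.491e-01 -1.100e-03 -9.000e-04
 -1.600e-03 -2.700e-03  1.000e-04 -1.500e-03  4.200e-03] 0.013215919019750999
[ 0.3 -0.2  2.8  2.6  1.1  0.6  0.5  0.   0.6 -0.2  0.4  1.6  1.4 -1.8
  0.3  1.6  0.6  0.1  0.  -1.5 -0.4 -0.8 -0.4  1.9 -0.6 -0.4 -0.8 -0.5
  0.  -0.2 -1.5 -2.2 -0.1 -0.2 -0.8 -1.   0.1]
G scene tip [(array([208., 264.]), 0.55)] handle [(array([174., 299.]), 0.68)] idx []
G side tip [(array([157., 288.]), 0.53)] handle [(array([155., 317.]), 0.67)] idx []
G wrist tip [] handle [(array([268., 316.]), 0.97)] idx []
[ 0.53113914 -0.01388334  0.20720126] [ -0.91796949 -15.09455118   4.67447902]
```

jog_arm:
  motion:
    - [[0, 0.0016, -0.0028], 0]
    - [[0, 0.0016, -0.0028], 0]
    - [[0, 0, 0], 0]
    - [[0, 0, 0], 0]
    - [[0, 0, 0], 0]
    - [[0, 0, 0], 0]

```text
time_s: 20.0
tool_pos: [0.5317, -0.0094, 0.2119]
ee_rot: [[-0.99, 0.14, 0.0], [0.14, 0.99, -0.0], [-0.0, -0.0, -1.0]]
force: [3.3, -4.1, -8.0]
opening: 0.0098
grip_force: 58.9
```

```bash
cat >> fit3.py <<'E'
print("--- drop-one tests")
import copy
for k in range(3):
  for j in range(4):
    sv=obs[k][1][j]
    if sv is None: continue
    obs[k][1][j]=None
    def gg(v):
        o=f(v[:10]);nb=sum(2 for c,ps in obs for p in ps if p)
        o=list(np.delete(o,np.arange(nb,nb+6)))
        for c,a,b,m in iobs:
            q=pr(c,bars(v,v[10]),v);o+=[q[:,0].min()-a,q[:,0].max()-b,(q[:,1].mean()-m)]
        q=pr(E,bars(v,v[10]),v);o+=[q[:,1].min()-392.5,q[:,0].max()-338.3]
        for p in((325,403.3),(331,393.3)): o.append((q@n).min()-np.array(p)@n)
        return np.array(o+[(v[10]-.004)/.002])
    s=least_squares(gg,v0+[.004],loss="soft_l1");print(k,j,s.x[:4].round(4),round(s.cost,1));obs[k][1][j]=sv
o=r.get_obs();p=o["tool_pos"];print(p,o["force"])
for yaw in(-.141,): 
    u=np.array([-np.sin(yaw),np.cos(yaw)]);d=.19-(p[:2]-[.5241,-.0623])@u;h=.05+p[2]-.1175
    print("lid",np.arctan2(h,d)-np.arctan2(.05,.19),np.hypot(h,d))
E
python3 fit3.py | sed -n '/drop/,$p'
```

```text
--- drop-one tests
0 0 [ 0.5385  0.0294 -0.1432  0.5573] 15.7
0 1 [ 0.5386  0.0295 -0.1452  0.5574] 11.7
0 2 [ 0.5386  0.0294 -0.144   0.5558] 15.0
0 3 [ 0.5386  0.0295 -0.1442  0.5562] 15.6
1 0 [ 0.5385  0.0294 -0.1423  0.5573] 15.4
1 1 [ 0.5388  0.0295 -0.1462  0.5562] 14.7
1 2 [ 0.5384  0.0295 -0.145   0.5585] 13.2
2 0 [ 0.5386  0.0301 -0.1452  0.5538] 14.3
2 1 [ 0.5388  0.0297 -0.1446  0.5557] 15.3
2 2 [ 0.5388  0.0293 -0.1445  0.5577] 14.6
2 3 [ 0.5387  0.0291 -0.1436  0.5587] 15.2
[ 0.53173334 -0.00944662  0.21188522] [ 3.33304912 -4.08161724 -8.03722729]
lid 0.5557800548791996 0.19876170184458378
```

```bash
sed -i '/^print("--- drop/,$d' fit3.py; cat >> fit3.py <<'E'
print("tactile")
u=np.array([.1425,.9898])
for sd in(.0007,.0015):
  for drop in(0,1):
    if drop: obs[0][1][1]=None
    def gg(v):
        o=f(v[:10]);nb=sum(2 for c,ps in obs for p in ps if p)
        o=list(np.delete(o,np.arange(nb,nb+6)))
        for c,a,b,m in iobs:
            q=pr(c,bars(v,v[10]),v);o+=[q[:,0].min()-a,q[:,0].max()-b,(q[:,1].mean()-m)]
        q=pr(E,bars(v,v[10]),v);o+=[q[:,1].min()-392.5,q[:,0].max()-338.3]
        for p in((325,403.3),(331,393.3)): o.append((q@n).min()-np.array(p)@n)
        hb=world(np.array([[0,-.09,.135]]),v)[0]
        return np.array(o+[(v[10]-.004)/.002,((hb[:2]-[.5241,-.0625])@u)/sd])
    s=least_squares(gg,v0+[.004],loss="soft_l1");print(sd,drop,s.x.round(4),round(s.cost,1),gg(s.x)[-1])
    obs[0][1][1]=(56,461)
E
python3 fit3.py | sed -n '/tactile/,$p'
```

```text
tactile
0.0007 0 [ 5.385e-01  2.870e-02 -1.424e-01  5.609e-01 -5.000e-04 -5.000e-04
 -1.300e-03 -1.800e-03 -9.000e-04 -3.400e-03  3.800e-03] 18.9 3.3121571526652485
0.0007 1 [ 5.384e-01  2.860e-02 -1.436e-01  5.616e-01 -5.000e-04 -4.000e-04
 -1.300e-03 -1.700e-03 -1.200e-03 -3.600e-03  3.800e-03] 14.6 3.178524521492787
0.0015 0 [ 5.386e-01  2.920e-02 -1.435e-01  5.585e-01 -4.000e-04 -8.000e-04
 -1.400e-03 -2.000e-03 -7.000e-04 -2.800e-03  3.800e-03] 17.1 1.8778539705118484
0.0015 1 [ 5.386e-01  2.910e-02 -1.445e-01  5.591e-01 -5.000e-04 -8.000e-04
 -1.400e-03 -1.900e-03 -1.000e-03 -3.000e-03  3.800e-03] 12.9 1.8173760262426883
```

jog_arm:
  motion:
    - [[0, 0.0012, -0.0013], 0]
    - [[0, 0.0011, -0.0012], 0]
    - [[0, 0, 0], 0]
    - [[0, 0, 0], 0]
    - [[0, 0, 0], 0]
    - [[0, 0, 0], 0]
    - [[0, 0, 0], 0]

```text
time_s: 20.7
tool_pos: [0.5321, -0.0071, 0.2142]
ee_rot: [[-0.99, 0.14, 0.0], [0.14, 0.99, -0.0], [-0.0, -0.0, -1.0]]
force: [5.1, -3.2, -10.8]
opening: 0.0099
grip_force: 58.6
```

```bash
python3 - <<'E'
from idx import *
o=r.get_obs();p=o["tool_pos"];u=np.array([.141,.99])
d=.19-(p[:2]-[.5241,-.0623])@u;h0=.05+p[2]-.1175
for rho in(0,.0058):
    h=h0-rho*.555;print("lid",np.arctan2(h,d)-np.arctan2(.05,.19),np.hypot(h,d)-.19647)
print(p,o["force"],o["joint_velocities"].round(3),o["time_s"])
# reflector & lid checks
a=cam("scene")
for d in r.place_of(a,"reflector"): print(d["pixel"],at_z(a,d["pixel"],0).round(3),round(d["p"],2))
E
```

```text
lid 0.5727258959541016 0.002370944342615755
lid 0.5616694029969195 7.4446580148601615e-06
[ 0.53206116 -0.00705573  0.21423763] [  5.0884514   -3.16616977 -10.82579581] [ 0.002  0.    -0.002 -0.     0.001 -0.   ] 20.7
[337.5, 391.1] [0.55  0.439 0.   ] 0.89
[284.9, 318.1] [0.619 0.204 0.   ] 0.64
[142.6, 213.9] [ 0.603 -0.458  0.   ] 0.6
[280.3, 271.7] [0.719 0.114 0.   ] 0.6
[290.7, 380.3] [0.487 0.322 0.   ] 0.5
```

The lid is at about 0.56 rad, the index at about 0.559 rad, and the grip is steady, so I'm handing in.

```bash
python3 -c "
from workcell import r
print(r.hand_in())"
```

```text
the job is handed in; nothing more can be done
None
```

The job is handed in: the reflector stands upright on the far pad, and the gripper holds the lid steady at about 0.56 rad, against an index angle of 0.559 rad (±0.01) fitted from the camera views; I had no close-up picture of the final alignment.

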